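Clamp the bearing ring in its fixture

TASK

With the fingertips, slide the steel bearing ring along the fixture plate until it sits home in the V stop, touching both of its faces. Then push the handle of the toggle clamp down past its dead point until it snaps into lock and the clamp foot holds the ring. Only push: never lift or tip the ring, and leave the other things on the desk where they are.

Things in the scene. Friction and masses are not known exactly. Their poses are not given: they have to be found in the camera images.
- fixture: Aluminium plate screwed to the desk, top face 12 mm high; spans x -150 to 165, y -65 to 65 mm from its origin, on the desk below the nest. Its x points from the open end, where the ring starts, through the V stop to the toggle clamp; z up. The clamp's bracket (two cheeks, x 77 to 145 mm, 38 mm wide, 85 mm high) stands behind the V.
- nest (a point): Point on the plate's top face (12 mm above the desk) where the ring's origin lies when the ring touches both faces of the V stop: two dark steel bars, 12 mm high above the plate and 45 mm long, touching the ring at 45 degrees either side of fixture +x; the V is open towards -x.
- ring: Steel bearing ring lying flat on the plate, outer diameter 62 mm, bore 30 mm, 16 mm high, about 0.2 kg. Origin: centre of its underside. Starts 60 to 95 mm to the -x side of the nest and up to 20 mm to one side, free of the stop.
- handle (a joint): Clamp handle: 0 = open (65 degrees above level, leaning to fixture +x); grows as it is pushed down; dead point at 1.05, lock stop at 1.18 rad (handle about level). Short of the dead point a spring throws it back to 0 (0.2 N m at 0, 0.6 halfway, fading to nothing at the dead point), beyond it into lock. Some 10 N straight down near its end moves it.
- pivot (a point): Hinge axis of the handle, 73 mm above the desk, at fixture x = 133 mm, y = 0; the axis is parallel to fixture y, and the handle turns in the upright plane of fixture x and z.
- grip_point (a point): Point on the handle's centre line, 80 mm from the pivot. The black rubber grip is a round bar of 18 mm diameter from 36 to 115 mm from the pivot, round-ended.
- foot: Black rubber clamp foot, disc 38 mm diameter, 8 mm thick, on a sprung spindle. Origin: centre of its underside. Its arm is linked to the handle: open, the arm stands nearly upright over the bracket, top 155 mm above the desk, foot at fixture x about 40 mm, 135 mm high; locked, the arm is level and the foot presses the ring's top with about 3.5 N.
- faucet: Bystander: chrome faucet head, 50 mm diameter, 62 mm high, with a lever stub to 58 mm along its x; origin under its centre.
- vial: Bystander: yellow level vial housing, 80 x 24 x 26 mm; origin under its centre, long along its x.
- knob: Bystander: green tractor knob, 48 mm diameter, 57 mm high; origin under its centre.
- tin: Bystander: closed tin box, 113 x 78 x 37 mm; origin under its centre, long along its x.
There are look-alikes about, which are no part of the job. Of the things shaped like the ring, the steel one is meant.

How it is judged:
On the way, in this order (a step that is already met when the one before it is completed fails the run):
1. the ring sits home in the V stop while the clamp is still open (horizontal distance between ring and nest below 0.004 m and value of joint handle below 0.4 rad), for 0.2 s.
2. the handle is pushed past its dead point into lock (value of joint handle above 1.13 rad), for 0.1 s.
At the end, for the whole second after the job is handed in: The handle is locked (joint above 1.13 rad), the ring lies within 4 mm of the nest point, at rest, and the foot presses on it with more than 1.5 N (value of joint handle above 1.13 rad and horizontal distance between ring and nest below 0.004 m and contact force between foot and ring above 1.5 N and linear speed of ring below 0.01 m/s); the robot touches nothing.
It fails at once if the ring is lifted or tipped (height (world z) of ring above 0.02 m or angle between ring's own z axis and vertical above 0.25 rad).
It fails at once if another thing on the desk is moved by more than 15 mm (distance of any of faucet, vial, knob, tin from where it was at the start of the episode above 0.015 m).
It also fails if it takes over 51 s, if anything falls off the work surface, if the arm or the gripper's body presses on something with over 40 N, if the wrist force passes 120 N, or if a joint passes its speed limit or range.

ROBOT

A 6-joint arm with a two-finger parallel gripper is mounted at the origin on the work surface. World frame = base frame: x ahead of the robot, y to its left, z up, the work surface at z = 0. Lengths are in m, angles in rad, forces in N, time in s.
With the tool pointing down it reaches from about 0.4 to 0.925 m from the base axis. Payload 3.4 kg.
Tool frame: the origin (TCP) lies at the centre of the arm's flange, where the gripper is bolted on; the fingertips stand 173 mm ahead of it and the grasp point (between the pads) lies env.grip_depth ahead of it (env.grip_depth is the distance from the TCP to the grasp point, in m); z points along the fingers, y is the line along which they close (so a half turn about z gives the same grasp; the last joint's range is limited). The gripper opens to 85 mm and grips with 20 to 120 N. Pads are 22 mm wide; open, the fingers measure 114 mm over their backs; the gripper's body (76 mm by 85 mm) begins 54 mm behind the grasp point. The pads swing forward as they close: fully open they stand 13 mm farther back than shut.
Start: joints at [-1.405, 0.307, 1.506, -0, 1.328, -0.073], TCP at [0.136, -0.559, 0.405] pointing down, gripper open.
Joint ranges: [-3.12, 3.12], [-1.05, 2.28], [0.14, 2.33], [-1.42, 4.57], [0.1, 2.73], [-2.68, 2.68]. Speed limits (rad/s): [2.57, 2.57, 3.14, 3.14, 3.14, 3.14].

INTERFACE

Orientations are given as a unit quaternion [w, x, y, z].
In Python, from plant import env gives the robot as it stands. The module is installed in compiled form; this text tells all that it offers.
- The arm moves only by the shell command python3 -m pendant 'ROWS' [FORCE]. ROWS is JSON, a list of rows, each a list of 3 entries, a list of its own where there are three numbers: the shift along the world's x, y, z scaled (see below), then the turn, a rotation vector about the world's x, y, z scaled (see below), then the finger opening in mm, from 0 to 85.4. In form: [[[tx, ty, tz], [rx, ry, rz], fingers], ...]. A call has 1 to 20 rows; each row shifts and turns the commanded pose from where the row before left it; what a row does not reach is not made up. The controller multiplies each number of a shift by 0.05 m and each number of a turn by 45 degrees. A row lasts 1/10 s, in which the tool goes at most 50 mm and 8.59 degrees, less where a joint would pass 70% of its speed; a pose out of reach is approached as far as the arm can. A call with a number of a shift or a turn outside -1 to 1 is refused whole. A call with a gripper value outside its range is refused whole. The fingers move at their own pace and stop on an object; FORCE is the grip in N (left out, the last holds). Time passes only in rows, so rows that do not move let the fingers close. It gives the time, the measured TCP pose, the force and the opening at its end, in the units of the state.
- env.state(): the state, without advancing time (a new reading comes with each control period).
- env.get_image(name): name is "scene" or "side" or "wrist"; returns the picture (420x560x3 uint8, blue, green, red); there is no depth.
- env.calibration(name): a dict with "camera_matrix" (3x3 intrinsics, pixels), "dist" ([k1, k2, p1, p2, k3] as OpenCV has them; the pictures are not rectified), "extrinsics" (4x4, takes a point from camera to world coordinates). Camera axes: x right, y up, looking along -z (the intrinsics and any distortion apply to the point x, -y, -z); pixel columns grow to the right and rows downward; lengths in m; the calibration is good to about 2 mm. A picture is of the moment at which its call begins: read the wrist's pose just before it. calibration takes no time and is no camera call; for the wrist camera it gives the pose at the moment of the call.
- env.hand_in(): hands the job in, once; it reports no verdict.
The state is a dict: "clock": time; "joint_pos": joint angles; "qvel": joint speeds; "joint_torque": joint torques, N m; "tool_pos": TCP position; "orientation": TCP orientation; "wrist_force": force on the tool from outside, world axes, zero at the start; "ft_torque": the same for the moment, N m; "gripper_width": finger opening in m.
Only numpy, scipy, OpenCV 4.12 (cv2) and the standard library are available. Lean on these libraries where they do the work, as an engineer would, in place of code of your own. Each camera call takes 0.05 s, during which the arm holds its last target. There are 200 camera calls.

## Working session

There is one attempt and no reset: what is moved stays moved. The work goes in short steps, Python scripts to look and compute and a shell command to move; the robot and the scene stay as the last step left them, time stands still between calls to the robot, and variables do not carry over. Pictures are saved under pics/ and viewed, on a budget of 10 in all, crops included, one or two more only if the job needs it, and the job is handed in when it is done.

```bash
mkdir -p pics
python3 - <<'E'
from plant import env
import cv2,numpy as np
for n in("scene","side"):
    cv2.imwrite(f"pics/{n}0.png",env.get_image(n))
    c=env.calibration(n); print(n,np.round(c["camera_matrix"],1).tolist(),np.round(c["dist"],3),np.round(c["extrinsics"],3).tolist())
s=env.state();print(s,env.grip_depth)
E
```

```text
scene [[415.1, 0.0, 278.4], [0.0, 415.1, 218.1], [0.0, 0.0, 1.0]] [-0.109  0.     0.     0.     0.   ] [[-0.849, -0.317, 0.423, 0.867], [0.528, -0.527, 0.666, 0.488], [0.011, 0.789, 0.615, 0.594], [0.0, 0.0, 0.0, 1.0]]
side [[491.0, 0.0, 275.8], [0.0, 491.0, 209.7], [0.0, 0.0, 1.0]] [-0.072  0.     0.     0.     0.   ] [[-0.956, 0.218, -0.197, 0.324], [-0.294, -0.743, 0.601, 0.553], [-0.015, 0.633, 0.774, 0.914], [0.0, 0.0, 0.0, 1.0]]
{'clock': 0.1, 'joint_pos': array([-1.40548282e+00,  3.07503222e-01,  1.50753058e+00,  2.18679062e-05,
        1.32842098e+00, -7.34746317e-02]), 'qvel': array([-7.18526271e-05,  6.55667653e-04, -1.55386969e-03, -8.39292341e-04,
       -1.00916231e-03,  1.21755017e-03]), 'joint_torque': array([-3.88467754e-06, -4.58528030e+01, -2.52607816e+01, -1.66925670e-04,
        5.58912026e-03,  6.13981719e-07]), 'tool_pos': array([ 0.13594631, -0.55838505,  0.40387457]), 'orientation': array([-9.30570373e-04,  9.92880874e-01,  1.19107947e-01, -3.21382197e-05]), 'wrist_force': array([-0.01551276, -0.24174707, -0.01134018]), 'ft_torque': array([-0.04696934,  0.02002614,  0.0276263 ]), 'gripper_width': 0.08563782821583019} 0.1547
```

View pics/scene0.png

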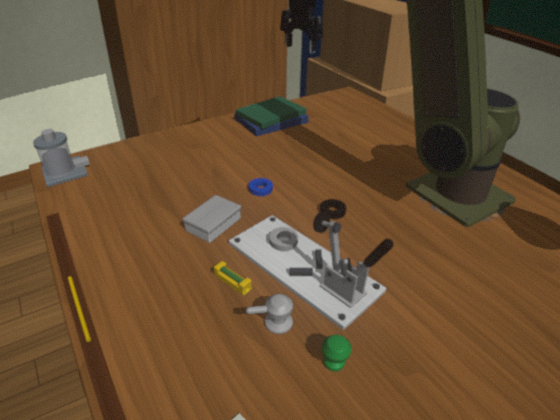

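View pics/side0.png

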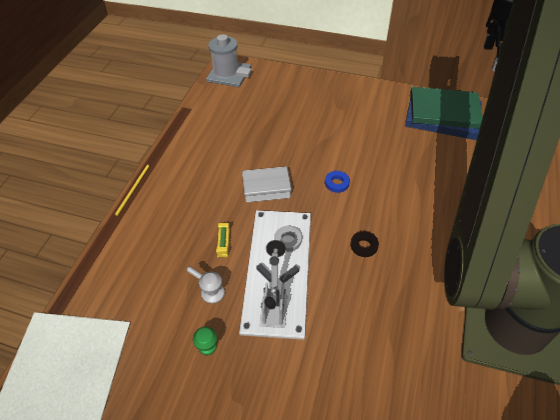

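The scene view shows the plate with corners near (272,217), (229,241), (343,320) and (384,287), and the steel ring at (284,239). The side view shows the plate at (259,211) to (303,337), with the ring at (289,237). Next I'll enlarge both for accurate points.

```bash
cat > h.py <<'E'
import numpy as np,cv2
from plant import env
def ray(cal,uv):
    K=np.array(cal["camera_matrix"]);T=np.array(cal["extrinsics"])
    p=cv2.undistortPoints(np.array([[uv]],float),K,np.array(cal["dist"],float))[0,0]
    return T[:3,3],T[:3,:3]@np.array([p[0],-p[1],-1])
def onz(cal,uv,z):
    o,d=ray(cal,uv);return o+d*(z-o[2])/d[2]
def tri(a,b):
    (o1,d1),(o2,d2)=a,b
    t=np.linalg.lstsq(np.c_[d1,-d2],o2-o1,rcond=None)[0]
    p,q=o1+t[0]*d1,o2+t[1]*d2
    return (p+q)/2,np.linalg.norm(p-q)
def proj(cal,P):
    T=np.array(cal["extrinsics"]);c=(np.atleast_2d(P)-T[:3,3])@T[:3,:3]
    c=c*[1,-1,-1]
    return cv2.projectPoints(c,np.zeros(3),np.zeros(3),np.array(cal["camera_matrix"]),np.array(cal["dist"],float))[0][:,0]
E
python3 - <<'E'
import cv2,numpy as np
a=cv2.imread("pics/scene0.png")[205:330,220:400]; b=cv2.imread("pics/side0.png")[200:345,230:320]
A=cv2.resize(a,None,fx=4,fy=4,interpolation=3)[:,:]; B=cv2.resize(b,None,fx=4,fy=4,interpolation=3)
A=A[:500,:430*1+290]; 
o=np.zeros((600,800,3),np.uint8)
A2=cv2.resize(a,None,fx=2.5,fy=2.5,interpolation=3); 
B2=cv2.rotate(b,cv2.ROTATE_90_CLOCKWISE)
o[:A2.shape[0],:A2.shape[1]]=A2
o[:580,440:800]=B[:580,:360]
o[0:0]=0
cv2.imwrite("pics/c1.png",o)
E
```

```text
(no output)
```

View pics/c1.png

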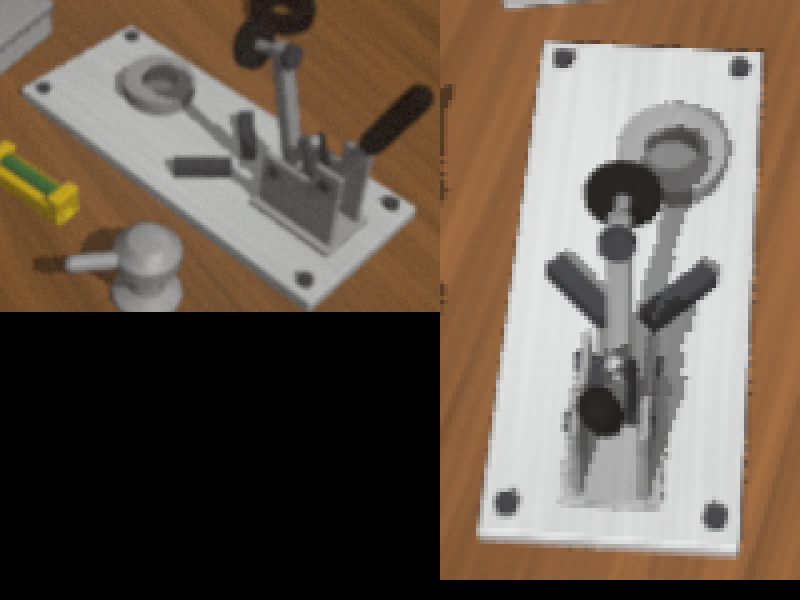

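Run:
```python
from h import *
cs,cd=env.calibration("scene"),env.calibration("side")
S=lambda x,y:(x/2.5+220-.3,y/2.5+205-.3)
D=lambda x,y:((x-440)/4+230-.4,y/4+200-.4)
sc=[S(130,25),S(23,91),S(308,299),S(415,208)]
sd=[D(764,51),D(545,41),D(478,538),D(738,545)]
L=np.array([[-150,-65],[-150,65],[165,65],[165,-65]])/1e3
W=[]
for a,b in zip(sc,sd):
    p,g=tri(ray(cs,a),ray(cd,b));print(np.round(p,4),round(g,4),onz(cs,a,.012)[:2].round(4),onz(cd,b,.012)[:2].round(4))
    W+=[onz(cs,a,.012)[:2],onz(cd,b,.012)[:2]]
W=np.array(W);L2=np.repeat(L,2,0)
for idx in(slice(0,8,2),slice(1,8,2),slice(0,8)):
    w,l=W[idx],L2[idx];lm,wm=l.mean(0),w.mean(0)
    U,s,Vt=np.linalg.svd((l-lm).T@(w-wm));R=(Vt.T@np.diag([1,np.linalg.det(Vt.T@U.T)])@U.T)
    t=wm-R@lm;print("nest",t.round(4),"yaw",np.degrees(np.arctan2(R[1,0],R[0,0])),"res",np.abs(w-(l@R.T+t)).max().round(4))
F=lambda p:np.round((R.T@(p[:2]-t))*1e3,1)
a,b=S(157,79),D(676,150)
p,g=tri(ray(cs,a),ray(cd,b));print("ring top tri",p,g)
for q in(onz(cs,a,.028),onz(cd,b,.028)):print(q,F(q))
for n,z,a,b in(("gripend",.17,S(424,95),D(602,412)),):
    p,g=tri(ray(cs,a),ray(cd,b));print(n,p,g,F(p))
# overlay
P=lambda x,y,z:np.array([*(R@np.array([x,y])+t),z])
th=np.linspace(0,2*np.pi,60)
for n,c in(("scene",cs),("side",cd)):
    im=cv2.resize(cv2.imread(f"pics/{n}0.png"),None,fx=4,fy=4,interpolation=3)
    r0=(F(onz(cs,S(157,79),.028))+F(onz(cd,D(676,150),.028)))/2e3
    for pts,col in(([P(*l,.012) for l in L],(0,0,255)),([P(.031*np.cos(u),.031*np.sin(u),.012) for u in th],(255,0,0)),([P(r0[0]+.031*np.cos(u),r0[1]+.031*np.sin(u),.028) for u in th],(0,255,0)),([P(r0[0]+.015*np.cos(u),r0[1]+.015*np.sin(u),.028) for u in th],(0,255,0)),([P(.133,0,.073),P(.133+.115*np.cos(1.134),0,.073+.115*np.sin(1.134))],(255,0,255))):
        cv2.polylines(im,[np.round((proj(c,np.array(pts))+.5)*4).astype(int)],True,col,1)
    cv2.imwrite(f"pics/o_{n}.png",im)
a=cv2.imread("pics/o_scene.png")[820:1320,880:1560];b=cv2.imread("pics/o_side.png")[800:1380,920:1280]
o=np.zeros((600,800,3),np.uint8);A=cv2.resize(a,None,fx=.64,fy=.64);o[:A.shape[0],:A.shape[1]]=A;o[:580,440:]=b
cv2.imwrite("pics/o1.png",o)
```

```text
[ 0.4727 -0.1636  0.0101] 0.001 [ 0.474  -0.1607] [ 0.4725 -0.1627]
[ 0.5989 -0.1331  0.0099] 0.0032 [ 0.5998 -0.1287] [ 0.599  -0.1334]
[0.5306 0.1737 0.0128] 0.006 [0.5299 0.1699] [0.53   0.1766]
[0.406  0.1444 0.0113] 0.0026 [0.4068 0.1462] [0.4062 0.1433]
nest [ 0.5043 -0.0006] yaw 102.79704394363652 res 0.1269
nest [ 0.5035 -0.0014] yaw 102.05545796503655 res 0.1277
nest [ 0.5039 -0.001 ] yaw 102.42317036646176 res 0.1271
ring top tri [ 0.50044497 -0.07214851  0.02235949] 0.0011628953970118487
[ 0.50399856 -0.06739012  0.028     ] [-64.8  14.2]
[ 0.49911593 -0.06751114  0.028     ] [-63.9  19. ]
gripend [0.46270071 0.17358029 0.17198535] 0.0007143718051506342 [179.4   2.7]
```

View pics/o1.png

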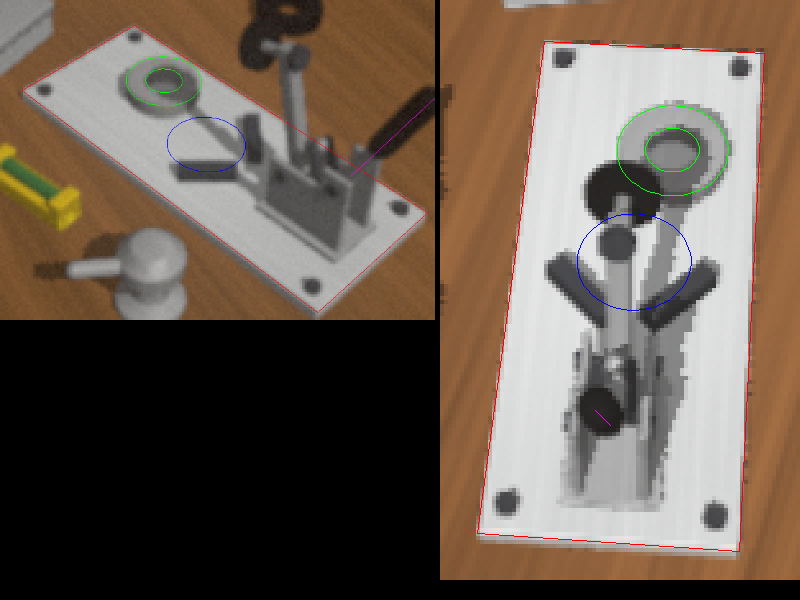

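```bash
python3 - <<'E'
from h import *
cs,cd=env.calibration("scene"),env.calibration("side")
# where is camera in tool frame
from scipy.spatial.transform import Rotation as Ro
s=env.state();q=s["orientation"];R=Ro.from_quat([q[1],q[2],q[3],q[0]]).as_matrix();T=np.array(env.calibration("wrist")["extrinsics"])
print("cam in tool",(R.T@(T[:3,3]-s["tool_pos"])).round(4));print((R.T@T[:3,:3]).round(3),env.calibration("wrist")["camera_matrix"],env.calibration("wrist")["dist"])
W=np.array([[.4732,-.1617],[.5994,-.131],[.53,.173],[.4065,.1448]])
L=np.array([[-150,65],[-150,-65],[165,-65],[165,65]])/1e3
l,w=L-L.mean(0),W-W.mean(0);U,S,V=np.linalg.svd(l.T@w);R=V.T@U.T;t=W.mean(0)-R@L.mean(0)
print(np.linalg.det(R),"nest",t,"yaw",np.degrees(np.arctan2(R[1,0],R[0,0])),w-l@R.T)
for p in([.504,-.0674],[.4991,-.0675]):print(R.T@(p-t))
E
python3 -m pendant '[[[0.3,0.3,0],[0,0,0.1],40],[[0.55,0.65,0],[0,0,0.19],40],[[0.55,0.65,0],[0,0,0.19],40],[[0.55,0.65,0],[0,0,0.19],40],[[0.55,0.65,0],[0,0,0.19],40],[[0.55,0.65,0],[0,0,0.19],40],[[0.55,0.65,0],[0,0,0.19],40],[[0.55,0.65,0],[0,0,0.19],40],[[0.55,0.65,0],[0,0,0.19],40],[[0.55,0.65,0],[0,0,0.19],40],[[0.55,0.65,0],[0,0,0.16],40],[[0.55,0.65,0],[0,0,0],40],[[0.55,0.65,0],[0,0,0],40],[[0.3,0.3,0],[0,0,0],40],[[0,0,0],[0,0,0],40]]'
```

```text
cam in tool [0.0826 0.0016 0.0306]
[[-0.001  0.948  0.319]
 [ 1.     0.001  0.   ]
 [-0.     0.319 -0.948]] [[298.64701934   0.         277.50639886]
 [  0.         298.64701934 207.80602588]
 [  0.           0.           1.        ]] [-0.05717542  0.          0.          0.          0.        ]
0.9999999999999999 nest [ 0.50391997 -0.00104238] yaw 102.6696073562186 [[-2.01953578e-04 -5.35981767e-05]
 [-8.36586761e-04  2.13367089e-03]
 [-1.14804642e-03 -1.19640182e-03]
 [ 2.18658676e-03 -8.83670890e-04]]
[-0.06475943  0.01447604]
[-0.06378229  0.01927867]
clock: 1.6
tool_pos: [0.4977, -0.1366, 0.4043]
orientation: [-0.0, 0.626, 0.78, 0.0]
wrist_force: [-0.6, -0.7, -0.5]
gripper_width: 0.0401
```

Run:
```python
from h import *
print(env.state()["joint_pos"].round(3))
c=env.calibration("wrist");im=env.get_image("wrist");np.save("w1.npy",np.array(c["extrinsics"]));cv2.imwrite("pics/w1.png",im)
t=np.array([.5039,-.001]);a=np.radians(102.67);u=np.array([np.cos(a),np.sin(a)]);v=np.array([-u[1],u[0]])
print(proj(c,[[*(t+x*u+y*v),.012] for x,y in((-.15,.065),(-.15,-.065),(.165,-.065),(.165,.065),(0,0),(-.064,.017))]))
```

```text
[-3.500e-01  2.250e-01  1.626e+00  1.000e-03  1.290e+00 -5.700e-01]
[[ 253.85244456  191.31974732]
 [ 357.12851484  191.05213478]
 [ 376.45053482 -110.67028456]
 [ 246.7129273  -112.63395723]
 [ 308.86366103   61.01584153]
 [ 292.94006551  120.22236432]]
```

View pics/w1.png

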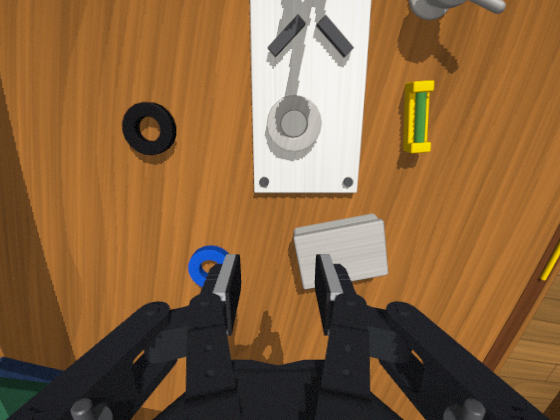

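The wrist view shows the plate's near edge corners at (254,193) and (357,193), within 2 px of the prediction. The ring is at about (293,123), and the tin lies behind the plate. The camera sits on the fixture +x side. I'll take one more view, closer and over the V.

```bash
python3 -m pendant '[[[-0.11,0.49,0],[0,0,0],40],[[-0.11,0.49,0],[0,0,0],40],[[-0.11,0.49,0],[0,0,0],40],[[0,0,0],[0,0,0],40],[[0,0,0],[0,0,0],40]]'
python3 - <<'E'
from h import *
c=env.calibration("wrist");im=env.get_image("wrist");np.save("w2.npy",np.array(c["extrinsics"]));cv2.imwrite("pics/w2.png",im)
t=np.array([.5039,-.001]);a=np.radians(102.67);u=np.array([np.cos(a),np.sin(a)]);v=np.array([-u[1],u[0]])
P=lambda x,y,z:[*(t+x*u+y*v),z]
B=cv2.resize(im,None,fx=4,fy=4,interpolation=3)
th=np.linspace(0,6.283,80)
for pts,col in(([P(x,y,.012) for x,y in((-.15,.065),(-.15,-.065),(.165,-.065),(.165,.065))],(0,0,255)),
 ([P(.031*np.cos(q),.031*np.sin(q),.012) for q in th],(255,0,0)),
 ([P(.031*.7071+s*.0225*.7071,.031*.7071-s*.0225*.7071,.024) for s in(-1,1)],(255,0,255)),
 ([P(.031*.7071+s*.0225*.7071,-.031*.7071+s*.0225*.7071,.024) for s in(-1,1)],(255,0,255)),
 ([P(-.064+.031*np.cos(q),.017+.031*np.sin(q),.028) for q in th],(0,200,0)),
 ([P(-.064+.015*np.cos(q),.017+.015*np.sin(q),.028) for q in th],(0,200,0)),
 ([P(.133,0,.073),P(.133+.115*np.cos(1.134),0,.073+.115*np.sin(1.134))],(255,255,0))):
    cv2.polylines(B,[np.round((proj(c,pts)+.5)*4).astype(int)],True,col,1)
cv2.imwrite("pics/w2o.png",cv2.resize(B[0:1200,740:1540],(533*3//2,1200*1//1))[:, :] if 0 else B[300:900,760:1560])
print(proj(c,[P(-.15,.065,.012),P(.165,.065,.012),P(0,0,.012)]))
E
```

```text
clock: 2.15
tool_pos: [0.4788, -0.0658, 0.4047]
orientation: [0.0, 0.627, 0.779, -0.0]
wrist_force: [-0.5, -0.6, 0.2]
gripper_width: 0.0405
[[258.15333722 243.73207169]
 [250.52272895 -33.24438791]
 [309.84930102 127.57389039]]
```

View pics/w2o.png

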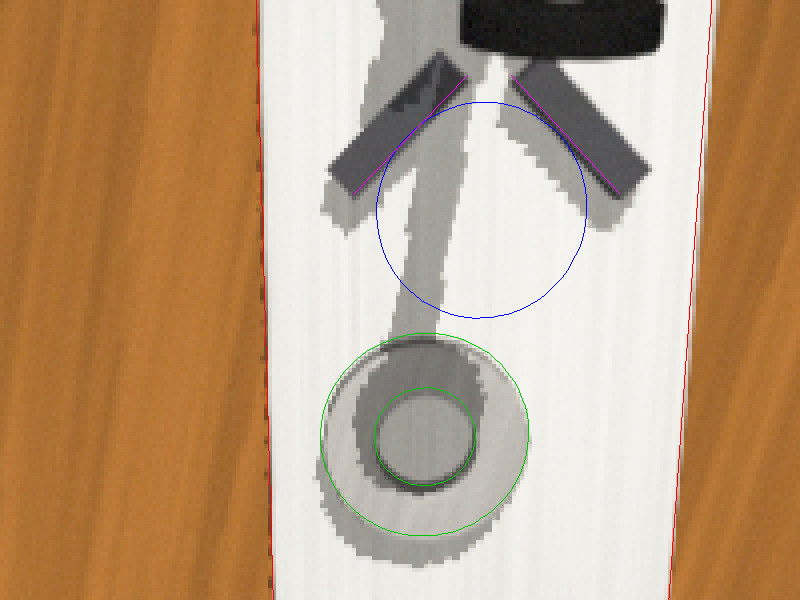

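```bash
python3 - <<'E'
from h import *
c=env.calibration("wrist");c1=dict(c,extrinsics=np.load("w1.npy"));c2=dict(c,extrinsics=np.load("w2.npy"))
print("ring bore top",tri(ray(c1,(293.7,122.5)),ray(c2,(295.8,183.8))))
E
python3 -m pendant '[[[0.19,-0.43,-0.62],[0.1444,0.0325,0],40],[[0.19,-0.43,-0.62],[0.1444,0.0325,0],40],[[0.19,-0.43,-0.62],[0.1444,0.0325,0],40],[[0.19,-0.43,-0.62],[0,0,0],40],[[0.19,-0.43,-0.62],[0,0,0],40],[[0,0,0],[0,0,0],40],[[0,0,0],[0,0,0],40]]'
```

```text
ring bore top (array([ 0.50247896, -0.06922372,  0.01938409]), np.float64(0.00023962010169209402))
clock: 2.9
tool_pos: [0.5267, -0.1741, 0.2487]
orientation: [-0.137, 0.619, 0.766, 0.108]
wrist_force: [0.0, 0.1, -0.2]
gripper_width: 0.0403
```

```bash
python3 -m pendant '[[[0,0,-0.6],[0,0,0],40],[[0,0,-0.5],[0,0,0],40],[[0,0,-0.15],[0,0,0],40],[[0,0,0],[0,0,0],40],[[0,0,0],[0,0,0],40]]'
python3 -m pendant '[[[0,0,-0.04],[0,0,0],40],[[0,0,0],[0,0,0],40]]'
python3 -m pendant '[[[0,0,-0.04],[0,0,0],40],[[0,0,0],[0,0,0],40]]'
python3 -c "
from h import *
cv2.imwrite('pics/s3.png',np.hstack([cv2.resize(env.get_image('wrist')[0:420,140:420],None,fx=1.4,fy=1.4),cv2.resize(env.get_image('scene')[180:320,190:330],(400,588)[:1]+(588,),interpolation=3)]))"
```

```text
clock: 3.4
tool_pos: [0.5274, -0.1726, 0.1887]
orientation: [-0.135, 0.617, 0.767, 0.108]
wrist_force: [-0.7, 0.6, 0.7]
gripper_width: 0.0398
clock: 3.6
tool_pos: [0.5273, -0.1728, 0.1862]
orientation: [-0.135, 0.617, 0.767, 0.108]
wrist_force: [-0.7, 0.4, -0.4]
gripper_width: 0.04
clock: 3.8
tool_pos: [0.527, -0.1727, 0.1833]
orientation: [-0.136, 0.618, 0.767, 0.108]
wrist_force: [0.3, -0.3, -0.5]
gripper_width: 0.0401
```

View pics/s3.png

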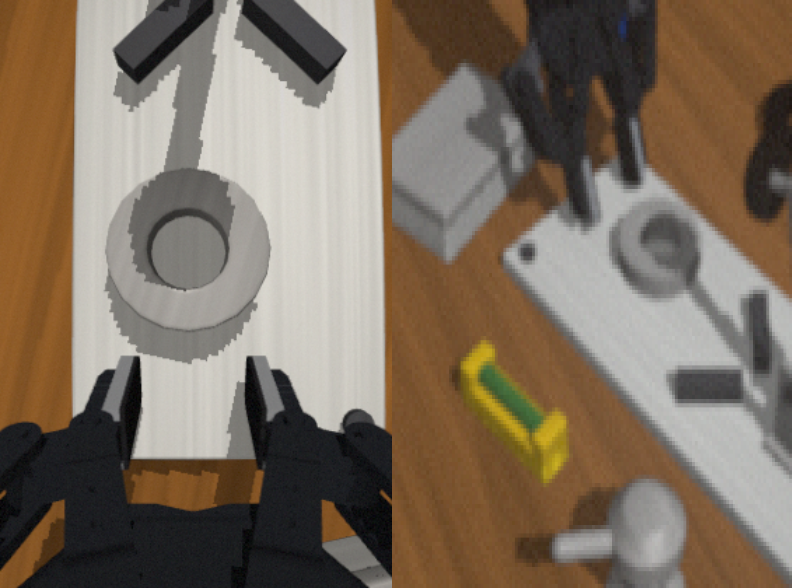

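The wrist view shows the fingers straddling the ring's centreline, with their midpoint at column 193 and the ring at 188, just behind the ring. I'll now probe down to the plate.

```bash
python3 -m pendant '[[[0,0,-0.05],[0,0,0],40],[[0,0,0],[0,0,0],40]]' | grep -E "tool_pos|force"
python3 -m pendant '[[[0,0,-0.04],[0,0,0],40],[[0,0,0],[0,0,0],40]]'| grep -E "tool_pos|force"
python3 -m pendant '[[[0,0,-0.03],[0,0,0],40],[[0,0,0],[0,0,0],40]]'| grep -E "tool_pos|force"
```

```text
tool_pos: [0.5269, -0.1727, 0.1803]
wrist_force: [-0.3, -0.2, 0.0]
tool_pos: [0.5269, -0.1726, 0.1784]
wrist_force: [0.2, -0.1, -0.2]
tool_pos: [0.5269, -0.1727, 0.177]
wrist_force: [0.2, 0.3, -0.5]
```

```bash
python3 -m pendant '[[[0,0,-0.03],[0,0,0],40],[[0,0,0],[0,0,0],40]]' | grep -E "tool_pos|force"
python3 -m pendant '[[[0,0,-0.03],[0,0,0],40],[[0,0,0],[0,0,0],40]]'| grep -E "tool_pos|force"
```

```text
tool_pos: [0.527, -0.1727, 0.1761]
wrist_force: [0.3, -1.5, 4.5]
tool_pos: [0.527, -0.1728, 0.1758]
wrist_force: [-1.9, -2.2, 13.6]
```

```bash
python3 -m pendant '[[[0,0,0.08],[0,0,0],40],[[-0.018,0.08,0],[0,0,0],40],[[-0.018,0.08,0],[0,0,0],40],[[-0.018,0.08,0],[0,0,0],40],[[-0.018,0.08,0],[0,0,0],40],[[0,0,0],[0,0,0],40]]'
python3 -m pendant '[[[0,0.08,0],[0,0,0],40],[[0,0.08,0],[0,0,0],40],[[0,0.08,0],[0,0,0],40],[[0,0.08,0],[0,0,0],40],[[0,0.08,0],[0,0,0],40],[[0,0.08,0],[0,0,0],40],[[0,0.08,0],[0,0,0],40],[[0,0.08,0],[0,0,0],40],[[0,0.08,0],[0,0,0],40],[[0,0.08,0],[0,0,0],40],[[0,0.08,0],[0,0,0],40],[[0,0.08,0],[0,0,0],40],[[0,0.08,0],[0,0,0],40],[[0,0.08,0],[0,0,0],40],[[0,0,0],[0,0,0],40]]'
cat > ov.py <<'E'
from h import *
import sys
c=env.calibration("wrist");im=env.get_image("wrist")
t=np.array([.5039,-.001]);a=np.radians(102.67);u=np.array([np.cos(a),np.sin(a)]);v=np.array([-u[1],u[0]])
P=lambda x,y,z:[*(t+x*u+y*v),z]
B=cv2.resize(im,None,fx=4,fy=4,interpolation=3);th=np.linspace(0,6.283,80)
for r in(.031,.015):cv2.polylines(B,[np.round((proj(c,[P(r*np.cos(q),r*np.sin(q),.028) for q in th])+.5)*4).astype(int)],True,(0,200,0),1)
m=proj(c,P(0,0,.028))[0]*4;x,y=int(m[0])-400,max(0,int(m[1])-300)
print(m/4);cv2.imwrite(sys.argv[1],B[y:y+600,x:x+800])
E
python3 ov.py pics/p1.png
```

```text
clock: 5.5
tool_pos: [0.523, -0.156, 0.1779]
orientation: [-0.136, 0.617, 0.767, 0.108]
wrist_force: [0.7, 1.7, 0.3]
gripper_width: 0.04
clock: 7.0
tool_pos: [0.5233, -0.1001, 0.1782]
orientation: [-0.136, 0.617, 0.767, 0.108]
wrist_force: [-0.5, 0.3, 0.2]
gripper_width: 0.0401
[281.7767809  185.69629281]
```

View pics/p1.png

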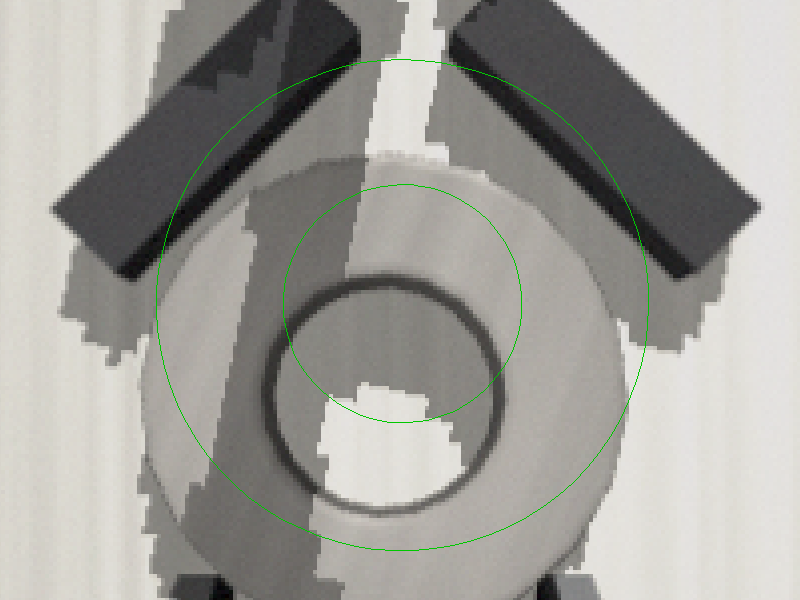

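The ring is about 11.6 mm short and 2 mm to the left, held between the fingers. I'll push the rest slowly.

```bash
python3 -m pendant '[[[0,0.05,0],[0,0,0],40],[[0,0.05,0],[0,0,0],40],[[0,0.05,0],[0,0,0],40],[[0,0.05,0],[0,0,0],40],[[0,0,0],[0,0,0],40]]' | grep -E "tool_pos|force"
python3 -m pendant '[[[-0.006,0.03,0],[0,0,0],40],[[0,0,0],[0,0,0],40]]'| grep -E "tool_pos|force"
python3 -m pendant '[[[-0.006,0.03,0],[0,0,0],40],[[0,0,0],[0,0,0],40]]'| grep -E "tool_pos|force"
```

```text
tool_pos: [0.5236, -0.0906, 0.1783]
wrist_force: [0.4, -0.8, -0.2]
tool_pos: [0.5236, -0.0896, 0.1783]
wrist_force: [1.1, -4.3, -0.7]
tool_pos: [0.5238, -0.0886, 0.1784]
wrist_force: [1.5, -6.0, 1.0]
```

```bash
python3 -m pendant '[[[-0.006,0.03,0],[0,0,0],40],[[0,0,0],[0,0,0],40]]'| grep -E "tool_pos|force"
python3 -m pendant '[[[-0.006,0.03,0],[0,0,0],40],[[0,0,0],[0,0,0],40],[[0,0,0],[0,0,0],40]]'| grep -E "tool_pos|force"
python3 ov.py pics/p2.png
```

```text
tool_pos: [0.5238, -0.0879, 0.1785]
wrist_force: [2.5, -9.2, -0.1]
tool_pos: [0.5237, -0.0873, 0.1786]
wrist_force: [0.3, -12.7, 1.8]
[274.4819112 207.9056594]
```

View pics/p2.png

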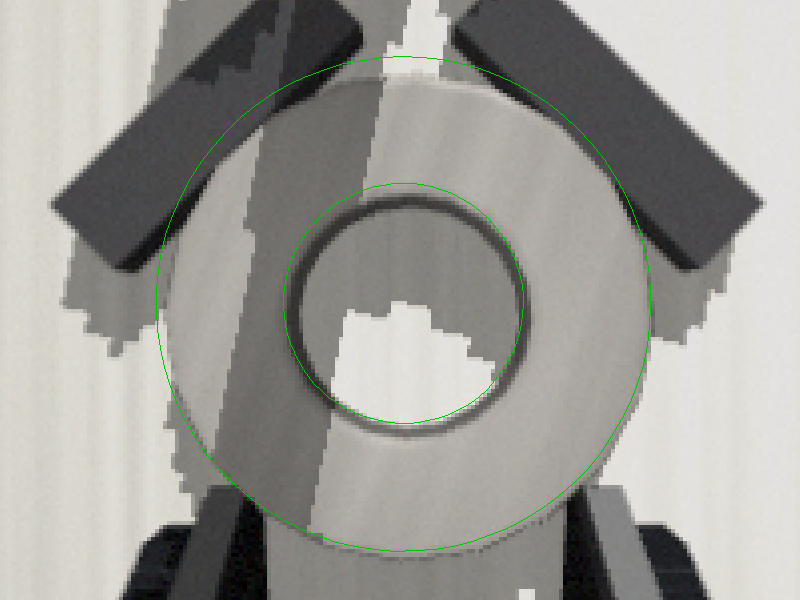

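The ring sits centred between the bars: its centre column is about 409 and the V axis 408–410. It overlaps both faces with 12.7 N of reaction, so it is home. I'll retreat, close the fingers, straighten up and go over the handle.

```bash
python3 -m pendant '[[[0.02,-0.08,0],[0,0,0],40],[[0.044,-0.195,0],[0,0,0],40],[[0.044,-0.195,0],[0,0,0],40],[[0.044,-0.195,0],[0,0,0],40],[[0.044,-0.195,0],[0,0,0],40],[[0,0,0.6],[-0.1444,-0.0325,0],0],[[0,0,0.9],[-0.1444,-0.0325,0],0],[[0,0,0.9],[-0.1444,-0.0325,0],0],[[0,0,0.9],[0,0,0],0],[[0,0,0.9],[0,0,0],0],[[0,0,0.2],[0,0,0],0],[[0,0,0],[0,0,0],0]]'
python3 ov.py pics/p3.png
```

```text
clock: 9.7
tool_pos: [0.5325, -0.1281, 0.4007]
orientation: [0.002, 0.627, 0.779, 0.001]
wrist_force: [0.5, -1.2, -0.3]
gripper_width: 0.0002
[274.62322034  57.55239704]
```

View pics/p3.png

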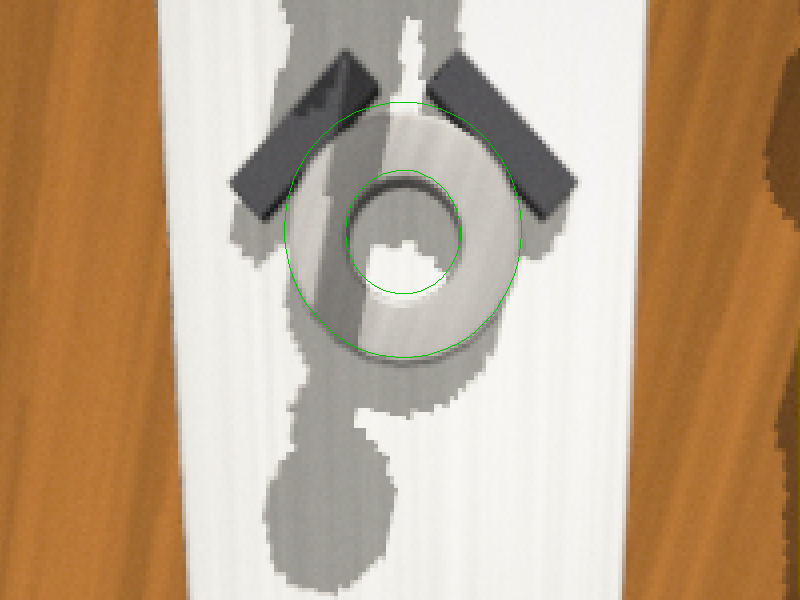

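The ring stays seated, touching both bars after the release. Now I'll go over to the handle.

```bash
python3 -m pendant '[[[-0.169,0.75,0],[0,0,0],0],[[-0.169,0.75,0],[0,0,0],0],[[-0.169,0.75,0],[0,0,0],0],[[-0.169,0.75,0],[0,0,0],0],[[-0.169,0.75,0],[0,0,0],0],[[-0.169,0.75,0],[0,0,0],0],[[-0.169,0.75,0],[0,0,0],0],[[0,0,0],[0,0,0],0],[[0,0,-0.5],[0,0,0],0],[[0,0,-0.4],[0,0,0],0],[[0,0,-0.25],[0,0,0],0],[[0,0,0],[0,0,0],0],[[0,0,0],[0,0,0],0]]'
python3 - <<'E'
from h import *
a=cv2.resize(env.get_image("wrist"),(400,300));w=cv2.resize(env.get_image("scene")[150:330,250:430],(400,400),interpolation=3);d=cv2.resize(env.get_image("side")[190:350,200:360],(400,400),interpolation=3)
o=np.zeros((600,800,3),np.uint8);o[:400,:400]=w;o[:400,400:]=d;o[400:,:267]=cv2.resize(a,(267,200));cv2.imwrite("pics/h1.png",o)
E
```

```text
clock: 11.05
tool_pos: [0.4727, 0.1341, 0.3394]
orientation: [-0.001, 0.627, 0.779, -0.001]
wrist_force: [-0.2, 0.1, 0.2]
gripper_width: -0.0001
```

View pics/h1.png

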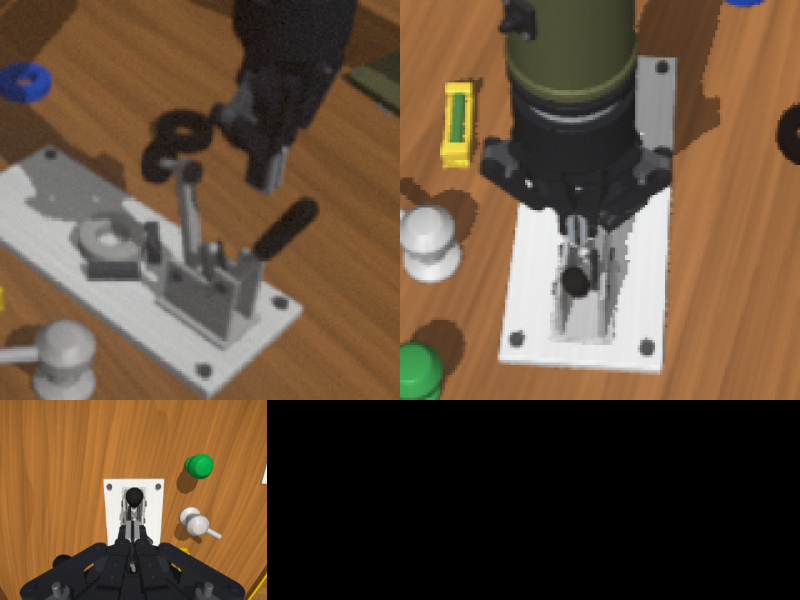

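The closed fingers stand in the handle's plane (fixture y about 1 mm), between the upright arm and the handle. I'll push along the arc.

```bash
python3 -m pendant '[[[-0.034,0.149,-0.034],[0,0,0],0],[[-0.034,0.149,-0.034],[0,0,0],0],[[-0.032,0.14,-0.082],[0,0,0],0],[[-0.032,0.14,-0.082],[0,0,0],0],[[0,0,0],[0,0,0],0]]'
python3 -m pendant '[[[-0.032,0.14,-0.082],[0,0,0],0],[[-0.032,0.14,-0.082],[0,0,0],0],[[-0.025,0.111,-0.122],[0,0,0],0],[[-0.025,0.111,-0.122],[0,0,0],0],[[-0.025,0.111,-0.122],[0,0,0],0],[[0,0,0],[0,0,0],0]]'
```

```text
clock: 11.7
tool_pos: [0.4661, 0.1647, 0.3289]
orientation: [0.0, 0.626, 0.779, 0.0]
wrist_force: [0.8, -0.8, 3.3]
gripper_width: -0.0002
clock: 12.3
tool_pos: [0.4593, 0.1951, 0.302]
orientation: [-0.0, 0.627, 0.779, 0.0]
wrist_force: [2.0, -1.2, 4.2]
gripper_width: 0.0003
```

```bash
python3 -m pendant '[[[-0.017,0.076,-0.147],[0,0,0],0],[[-0.017,0.076,-0.147],[0,0,0],0],[[-0.017,0.076,-0.147],[0,0,0],0],[[-0.008,0.036,-0.16],[0,0,0],0],[[0,0,0],[0,0,0],0]]'
python3 -m pendant '[[[-0.008,0.036,-0.16],[0,0,0],0],[[-0.008,0.036,-0.16],[0,0,0],0],[[0,0,0],[0,0,0],0]]'
python3 -m pendant '[[[0,0,-0.06],[0,0,0],0],[[0,0,-0.06],[0,0,0],0],[[0,0,0],[0,0,0],0]]'
```

```text
clock: 12.8
tool_pos: [0.4557, 0.2077, 0.2712]
orientation: [-0.001, 0.627, 0.779, -0.001]
wrist_force: [0.4, 0.7, 1.4]
gripper_width: -0.0001
clock: 13.1
tool_pos: [0.4547, 0.211, 0.255]
orientation: [-0.001, 0.627, 0.779, -0.001]
wrist_force: [-1.0, 0.9, 1.1]
gripper_width: -0.0002
clock: 13.4
tool_pos: [0.4556, 0.2111, 0.2519]
orientation: [0.0, 0.627, 0.779, 0.0]
wrist_force: [-3.1, -0.5, 12.4]
gripper_width: -0.0001
```

```bash
python3 -m pendant '[[[0,0,-0.04],[0,0,0],0],[[0,0,0],[0,0,0],0]]' | grep -E "tool_pos|force"
python3 -m pendant '[[[0,0,0.2],[0,0,0],0],[[0,0,0.6],[0,0,0],0],[[0,0,0.9],[0,0,0],0],[[0,0,0.9],[0,0,0],0],[[0,0,0.9],[0,0,0],0],[[0,0,0],[0,0,0],0],[[0,0,0],[0,0,0],0],[[0,0,0],[0,0,0],0]]'
python3 - <<'E'
from h import *
w=cv2.resize(env.get_image("scene")[180:340,210:410],(800,600)[:1]+(640,),interpolation=3)[:600];d=env.get_image("side")
o=np.zeros((600,800,3),np.uint8);o[:320,:400]=cv2.resize(w,(400,320));o[:,400:]=cv2.resize(d[190:352,220:328],(400,600),interpolation=3);cv2.imwrite("pics/f1.png",o)
E
```

```text
tool_pos: [0.4555, 0.2111, 0.2515]
wrist_force: [-6.3, -1.4, 25.0]
clock: 14.4
tool_pos: [0.4549, 0.2109, 0.4224]
orientation: [-0.001, 0.627, 0.779, -0.001]
wrist_force: [0.4, 0.0, -0.8]
gripper_width: 0.0003
```

View pics/f1.png

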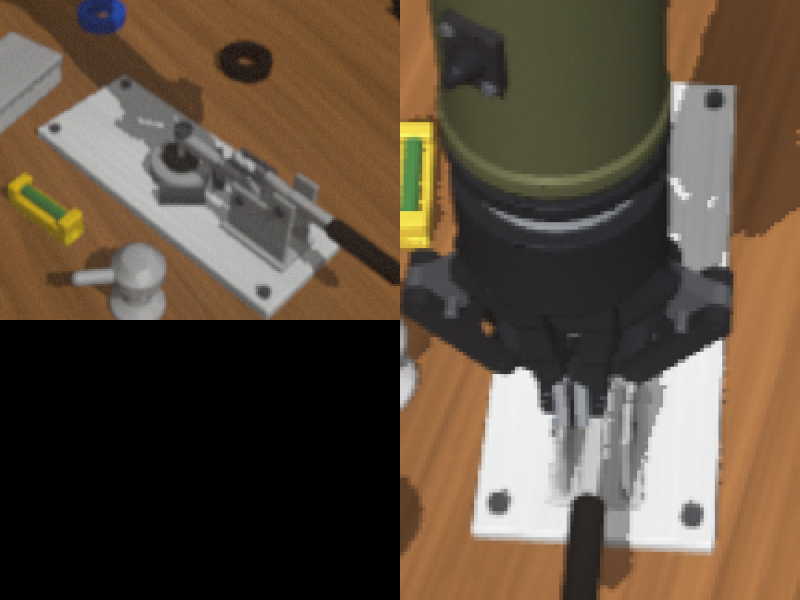

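The handle is level and locked, the arm is down, and the foot sits on the ring in the V (scene crop, ring at about (180,165)). The robot is clear and the bystanders have not moved. I'm handing in.

```bash
python3 -c "
from plant import env
env.hand_in();print(env.state()['clock'])"
```

```text
the job is handed in; nothing more can be done
the job is handed in; nothing more can be done
```

The steel ring is home in the V stop, the toggle clamp is locked with its foot on the ring, and I handed the job in at about 14.5 s of the 51 s allowed. The hand-in gives no verdict, so this rests on my own checks.

**What I did:** I located the plate, nest and ring with the scene, side and wrist cameras. Then I pushed the ring along the plate with the two fingertips set 40 mm apart. After backing off, I pushed the handle down its arc with closed fingers to the lock stop, then lifted clear.

**Checks that held:**
- **Ring seat:** the ring was centred in the V to about 0.3 mm, met with about 12.7 N of resistance when seated, and looked to touch both bars after I let go.
- **Lock:** the handle stopped firmly at 12 to 25 N with the fingertips about 79 mm above the desk, against about 78 mm expected. It stayed level after release.
- **End state:** the last picture shows the foot on the ring. The faucet, vial and tin look unmoved there; the knob was outside that crop. The wrist force is about zero, with the robot clear.

**Checks that disagreed or were not made:**
- **Ring height:** from two wrist views the top came out at 19 mm instead of 28 mm, because the views were close together. I used the stated height, which the overlays matched.
- **Ring position:** the seated ring showed about 1.8 mm from my computed nest point. I put that down to calibration, and it is inside the 4 mm limit.
- **Plate corners:** the scene and side cameras differed by up to 7 mm, and the wrist view settled it.
- **Clamp force:** I could not measure how hard the foot presses on the ring.

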